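Close off the open side of a tray of rolls

ROBOT

A 6-joint arm with a two-finger parallel gripper is mounted at the origin on the work surface. World frame = base frame: x ahead of the robot, y to its left, z up, the work surface at z = 0. Lengths are in m, angles in rad, forces in N, time in s.
With the tool pointing down it reaches from about 0.425 to 0.95 m from the base axis. Payload 3.5 kg.
Tool frame: the origin (TCP) lies at the very end of the fingers, on their centre line; the grasp point (between the pads) lies 19 mm behind it (env.grip_depth is the distance from the TCP to the grasp point, in m); z points along the fingers, y is the line along which they close (so a half turn about z gives the same grasp; the last joint's range is limited). The gripper opens to 85 mm and grips with 20 to 120 N. Pads are 22 mm wide; open, the fingers measure 114 mm over their backs; the gripper's body (76 mm by 85 mm) begins 54 mm behind the grasp point. The pads swing forward as they close: fully open they stand 13 mm farther back than shut.
Start: joints at [-1.444, 0.286, 1.577, -0, 1.279, -0.15], TCP at [0.184, -0.649, 0.231] pointing down, gripper open.
Joint ranges: [-2.77, 2.77], [-0.9, 2.22], [0.21, 2.48], [-1.53, 4.67], [0.24, 2.81], [-2.84, 2.84]. Speed limits (rad/s): [2.79, 2.79, 3.14, 3.14, 3.14, 3.14].

INTERFACE

Orientations are given as a rotation vector (axis times angle).
In Python, from cell import env, snapshot, camera_info, order gives the robot as it stands.
- The arm moves only by the tool send_rows, never from a script. Its arguments are lists of equal length, an entry for each row: "jaw": the opening in per cent of the stroke, from 0 (shut) to 100 (fully open); "slide": the shift along the tool's x, y, z in m, a list of three; "rot": the turn, a rotation vector about the tool's x, y, z in rad, a list of three. A call has 1 to 20 rows; each row shifts and turns the commanded pose from where the row before left it, along the tool's axes as they then stand; what a row does not reach is not made up. A row lasts 1/8 s, in which the tool goes at most 62.5 mm and 10.7 degrees, less where a joint would pass 70% of its speed; a pose out of reach is approached as far as the arm can. A call with a gripper value outside its range is refused whole. The fingers move at their own pace and stop on an object; "newtons" is the grip in N (left out, the last holds). Time passes only in rows, so rows that do not move let the fingers close. It gives the time, the measured TCP pose, the force, the opening and the grip force at its end, in the units of the state.
- env.state(): the state, without advancing time (a new reading comes with each control period).
- snapshot(name): name is "scene" or "top" or "wrist"; returns the picture (420x560x3 uint8, red, green, blue); there is no depth.
- camera_info(name): a dict with "fx", "fy", "cx", "cy" (pixels), "R" (3x3) and "t" (3): a world point X has camera coordinates R X + t; the wrist camera has in their place "T_tool_cam" (4x4, takes a point from camera to tool coordinates, whose origin is the TCP and whose axes are the flange's). Camera axes: x right, y down, z forward; pixel columns grow to the right and rows downward; lengths in m; the calibration is good to about 2 mm. The wrist camera is an equidistant fisheye: a pixel r from the principal point sees the ray r / f radians off the axis. A picture is of the moment at which its call begins: read the wrist's pose just before it. camera_info takes no time and is no camera call.
- order.hand_in(): hands the job in; it is judged then, once.
The state is a dict: "time": time; "qpos": joint angles; "dq": joint speeds; "tau": joint torques, N m; "tool_pos": TCP position; "orientation": TCP orientation; "ft_force": force on the tool from outside, world axes, zero at the start; "wrist_torque": the same for the moment, N m; "opening": opening from 0.0 (shut) to 1.0 (fully open); "gripper_force": force on a finger pad.
Only numpy, scipy, OpenCV 4.12 (cv2) and the standard library are available. Lean on these libraries where they do the work, as an engineer would, in place of code of your own. Each camera call takes 0.05 s, during which the arm holds its last target. There are 200 camera calls.

TASK

Close off the open side of the tray of rolls: slide the white strip over the table, without lifting it, until its long side lies flush along the tray's open edge with its ends level with the tray's sides. Only then swing both steel hooks fully shut in front of it, so that they hold it there. Leave the shaker can, the bench scraper and the bowl where they are.

Things in the scene. Friction and masses are not known exactly. Their poses are not given: they have to be found in the camera images.
- tray: Dark steel tray of six rolls, fixed, 240 mm deep, 200 wide, walls 26 high. The side facing the robot is open: a 4 mm floor lip and two 26 mm high corner pieces in one plane. Origin: middle of this open edge, at table height; x into the tray, square to the edge, away from the robot; y left along the edge (sides at y +-0.100); z up. Rolls are 49 mm high and start 60 mm behind the edge.
- strip_mid (a point): Centre (14 mm above the table) of the loose white plastic strip, a straight bar 196 mm long (its y), 28 wide (its x), 28 high, about 0.2 kg, lying between the robot and the tray, its +x long face towards the tray. In place, its centre is 14 mm in front of the tray's open edge, at tray x -0.014, y 0, parallel to the edge.
- hook_left (a joint): Angle of the left (+y) hook, rad: 0 shut, grows as it swings outwards, clockwise seen from above, to a stop at 2.0; starts open, stays where left; 1 N at its post moves it. It is an L of 10 mm steel bar, 8 to 20 mm above the table: shut, its arm runs from the pivot towards the robot 9 mm beside the strip's end, then a toe reaches 45 mm inwards across the strip's front, 2 mm off it.
- hook_right (a joint): Angle of the right (-y) hook, rad, the mirror image of the left: 0 fully shut, grows as it swings outwards (counter-clockwise seen from above), end stop at 2.0.
- hook_left_post (a point): Upright round black post, 12 mm in diameter, on the left hook's corner, by which the hook is moved. Free of other things from 28 mm up to its top at 60 mm above the table; this point is on its axis, 48 mm above the table. It circles at 55 mm radius about the upright pivot at tray x 0.020, y 0.112; shut, it lies at tray x -0.035, y 0.112.
- hook_right_post (a point): The same on the right hook; pivot at tray x 0.020, y -0.112; shut, the post lies at tray x -0.035, y -0.112.
- shaker: Aluminium shaker can, 68 mm in diameter, 110 mm high, origin under its centre; to be left alone.
- scraper: Bench scraper lying flat, steel blade with black grip, about 105 x 130 mm, 22 mm high, origin under its middle; to be left alone.
- bowl: Aluminium bowl, 140 mm in diameter, 60 mm high, origin under its centre; to be left alone.
- strip: The same white strip's body; origin under its centre, axes as for strip_mid.
Things that resemble listed ones, but are neither listed nor needed, are in the scene too. Of the things like the strip, leave any that is orange, purple or red; of the rest the larger one is meant.

How it is judged:
On the way:
1. the strip lies flush along the open edge, ends level with the tray's sides, while both hooks are still open (x of strip_mid in the frame of tray between -0.0175 and -0.0115 m and y of strip_mid in the frame of tray between -0.01 and 0.01 m and angle between the y axis of strip_mid and the y axis of tray, either way round below 0.03 rad and angle between strip_mid's own z axis and vertical below 0.05 rad and value of joint each of hook_left, hook_right above 0.7 rad), for 0.2 s.
At the end, for the whole second after the job is handed in: The strip lies flat on the table, at rest, its long side within 3.5 mm of the tray's open edge and parallel to it within 0.03 rad, its middle within 10 mm of the edge's middle, and both hooks are shut to within 0.12 rad (x of strip_mid in the frame of tray between -0.0175 and -0.0115 m and y of strip_mid in the frame of tray between -0.01 and 0.01 m and angle between the y axis of strip_mid and the y axis of tray, either way round below 0.03 rad and angle between strip_mid's own z axis and vertical below 0.05 rad and value of joint each of hook_left, hook_right below 0.12 rad and height (world z) of strip_mid below 0.018 m and linear speed of strip below 0.01 m/s); the robot touches nothing.
It fails at once if the strip is lifted off the table (more than 15 mm) (height (world z) of strip_mid above 0.029 m).
It fails at once if the shaker can is moved by more than 20 mm (distance of shaker from where it was at the start of the episode above 0.02 m).
It fails at once if the bench scraper is moved by more than 20 mm (distance of scraper from where it was at the start of the episode above 0.02 m).
It fails at once if the bowl is moved by more than 20 mm (distance of bowl from where it was at the start of the episode above 0.02 m).
It also fails if it takes over 72 s, if anything falls off the work surface, if the arm or the gripper's body presses on something with over 40 N, if the wrist force passes 120 N, or if a joint passes its speed limit or range.

## Working session

There is one attempt and no reset: what is moved stays moved. The work goes in short steps, Python scripts to look and compute and a tool call to move; the robot and the scene stay as the last step left them, time stands still between calls to the robot, and variables do not carry over. Pictures are saved under pics/ and viewed, at most 10 in all, crops included, and the job is handed in when it is done.

Besides the shell and the picture viewer there is one more tool, called after ">>>" as name(argument=value, ...), one argument or row to a line, values as JSON. send_rows: Moves the arm, as the interface text tells. Its arguments: {"type":"object","properties":{"jaw":{"type":"array","items":{"type":"number"}},"slide":{"type":"array","items":{"type":"array","items":{"type":"number"}}},"rot":{"type":"array","items":{"type":"array","items":{"type":"number"}}},"newtons":{"type":"number"}},"required":["jaw","slide","rot"]}

```bash
mkdir -p pics; ls
python3 - <<'E'
from cell import env,snapshot,camera_info
import cv2,numpy as np
for n in("scene","top"):
    im=snapshot(n); cv2.imwrite(f"pics/{n}0.png",im[...,::-1])
    print(n,{k:np.round(v,4).tolist() for k,v in camera_info(n).items()})
print({k:np.round(v,4).tolist() for k,v in camera_info("wrist").items()})
print(env.state())
E
```

```text
pics
scene {'fx': 393.7587, 'fy': 393.7587, 'cx': 285.1066, 'cy': 205.9525, 'R': [[0.4288, 0.9033, -0.0136], [0.7245, -0.3528, -0.5921], [-0.5396, 0.2441, -0.8057]], 't': [-0.2313, -0.3303, 1.5075]}
top {'fx': 424.7933, 'fy': 424.7933, 'cx': 282.8352, 'cy': 216.0299, 'R': [[-0.0162, -0.9997, -0.0206], [-0.9881, 0.0191, -0.1523], [0.1527, 0.0179, -0.9881]], 't': [0.0172, 0.5369, 1.0963]}
{'fx': 325.1923, 'fy': 325.1923, 'cx': 275.6006, 'cy': 210.8098, 'T_tool_cam': [[-0.0002, -0.9497, -0.3131, 0.0805], [1.0, -0.0004, 0.0006, -0.0005], [-0.0007, -0.3131, 0.9497, -0.1421], [0.0, 0.0, 0.0, 1.0]]}
{'time': 0.1, 'qpos': array([-1.44398750e+00,  2.87122124e-01,  1.57806394e+00, -1.16681789e-06,
        1.27862149e+00, -1.50014419e-01]), 'dq': array([ 0.00034486, -0.00275516, -0.00104805,  0.00032134,  0.00081856,
        0.00049723]), 'tau': array([ 4.88093174e-04, -4.07299411e+01, -2.93697631e+01, -1.63320851e-04,
        3.42872074e-03,  6.80090992e-06]), 'tool_pos': array([ 0.18441873, -0.64868124,  0.23003743]), 'orientation': array([-3.10935405e+00, -4.33140817e-01, -3.85852695e-05]), 'ft_force': array([-0.18492577, -0.0038581 , -0.36232582]), 'wrist_torque': array([-0.01170538,  0.00131238, -0.04735617]), 'gripper_force': 0.0, 'opening': 1.0014515883339568}
```

View pics/top0.png

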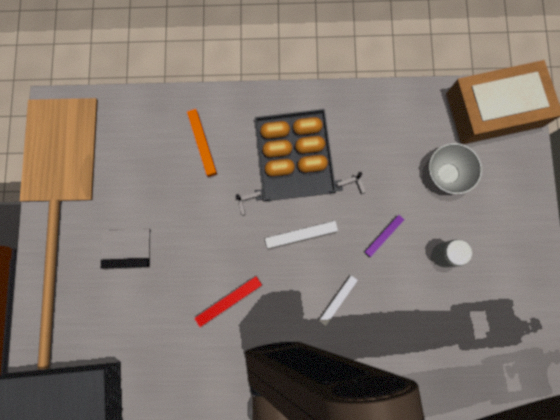

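View pics/scene0.png

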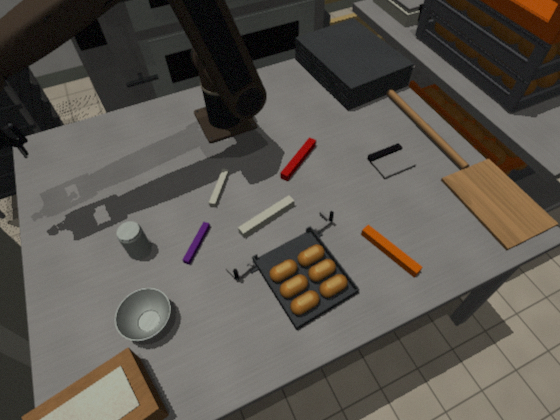

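Candidates for the strip in the top view: white large (301,235), white small (339,299), orange (202,142), purple (384,235) and red (228,301). By the description I choose the larger white one at (301,235). The left post is at about (239,198) and the right at about (360,177).

```bash
cat > h.py <<'E'
from cell import env,snapshot,camera_info
import cv2,numpy as np
from scipy.spatial.transform import Rotation as Ro
def ray(n,uv,st=None):
    c=camera_info(n);u,v=uv;d=np.array([(u-c['cx'])/c['fx'],(v-c['cy'])/c['fy'],1.])
    if n!='wrist':
        R=np.array(c['R']);return -R.T@c['t'],R.T@d
    r=np.hypot(*d[:2]);d=np.array([d[0]/r*np.sin(r),d[1]/r*np.sin(r),np.cos(r)])
    T=np.array(c['T_tool_cam']);R=Ro.from_rotvec(st['orientation']).as_matrix()
    return R@T[:3,3]+st['tool_pos'],R@T[:3,:3]@d
def pt(n,uv,z,st=None):
    o,d=ray(n,uv,st);return (o+d*(z-o[2])/d[2])[:2]
E
python3 - <<'E'
from h import *
im=cv2.imread('pics/top0.png')
cv2.imwrite('pics/crop1.png',cv2.resize(im[95:260,220:380],None,fx=3.6,fy=3.6,interpolation=cv2.INTER_CUBIC))
hsv=cv2.cvtColor(im,cv2.COLOR_BGR2HSV)
m=((hsv[...,2]>165)&(hsv[...,1]<40)).astype(np.uint8);m[:200]=0
for c in cv2.findContours(m,0,2)[0]:
    if cv2.contourArea(c)>60:
        b=cv2.boxPoints(cv2.minAreaRect(c));p=np.array([pt('top',q,.028) for q in b]);print(cv2.minAreaRect(c)[0],p.round(4).tolist(),p.mean(0))
for q in[(263,199),(334,192),(256,118),(325,111)]:print(q,pt('top',q,.026))
for q in[(239,198),(360,177)]:print(q,pt('top',q,.06))
E
```

```text
(339.3348693847656, 298.9422607421875) [[0.2677, -0.0869], [0.3777, -0.1705], [0.3653, -0.1873], [0.2557, -0.1036]] [ 0.31660401 -0.13708114]
(459.0, 252.0) [[0.4661, -0.4286], [0.4649, -0.492], [0.4015, -0.4867], [0.4025, -0.4239]] [ 0.43373942 -0.45779663]
(301.19647216796875, 233.76699829101562) [[0.4818, 0.0578], [0.5254, -0.1335], [0.4981, -0.1392], [0.4547, 0.0514]] [ 0.4899816  -0.04086881]
(263, 199) [0.58761271 0.06138117]
(334, 192) [ 0.60316164 -0.13292203]
(256, 118) [0.82044642 0.07903085]
(325, 111) [ 0.83638685 -0.11566517]
(239, 198) [0.58491465 0.12296763]
(360, 177) [ 0.63531287 -0.19975414]
```

View pics/crop1.png

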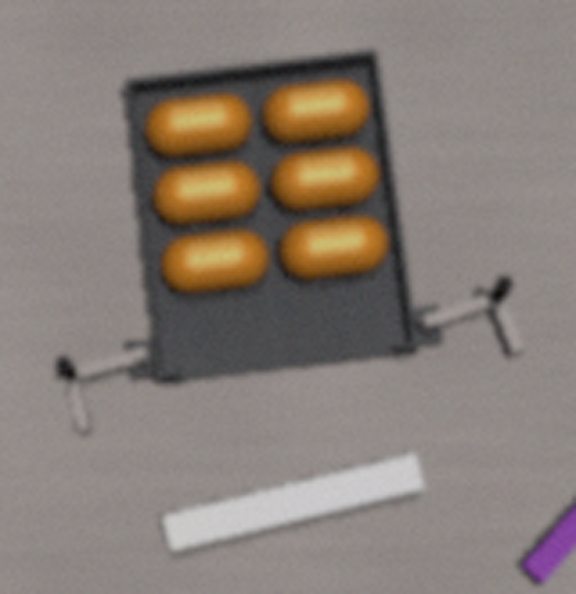

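The crop confirms the choice: the large white bar at about (293,502) lies in front of the tray's open edge, which runs (155,378)–(410,350). Both hooks are open. I'll move above the strip and take a wrist view there.

>>> send_rows(
  jaw=[100, 100, 100, 100, 100, 100, 100, 100, 100, 100, 100, 100, 100, 100],
  slide=[
    [0.0384, -0.0418, 0],
    [0.0384, -0.0418, 0],
    [0.0384, -0.0418, 0],
    [0.0384, -0.0418, 0],
    [0.0384, -0.0418, 0],
    [0.0384, -0.0418, 0],
    [0.0384, -0.0418, 0],
    [0.0384, -0.0418, 0],
    [0.0384, -0.0418, 0],
    [0.0384, -0.0418, 0],
    [0.0384, -0.0418, 0],
    [0.0384, -0.0418, 0],
    [0, 0, 0],
    [0, 0, 0],
  ],
  rot=[
    [0, 0, 0],
    [0, 0, 0],
    [0, 0, 0],
    [0, 0, 0],
    [0, 0, 0],
    [0, 0, 0],
    [0, 0, 0],
    [0, 0, 0],
    [0, 0, 0],
    [0, 0, 0],
    [0, 0, 0],
    [0, 0, 0],
    [0, 0, 0],
    [0, 0, 0],
  ],
)

```text
time: 1.85
tool_pos: [0.4903, -0.0408, 0.2308]
orientation: [3.111, 0.435, -0.002]
ft_force: [-0.1, 0.8, 1.2]
opening: 1.003
gripper_force: 0.0
```

>>> send_rows(
  jaw=[100, 100, 100, 100, 100, 100, 100, 100, 100, 100, 100, 100],
  slide=[
    [0, 0, 0],
    [0, 0, 0],
    [0, 0, 0],
    [0, 0, 0],
    [0, 0, 0],
    [0, 0, 0],
    [0, 0, 0],
    [0, 0, 0],
    [0, 0, 0],
    [0, 0, 0],
    [0, 0, 0],
    [0, 0, 0],
  ],
  rot=[
    [0, 0, -0.15],
    [0, 0, -0.15],
    [0, 0, -0.15],
    [0, 0, -0.15],
    [0, 0, -0.15],
    [0, 0, -0.15],
    [0, 0, -0.15],
    [0, 0, -0.15],
    [0, 0, -0.15],
    [0, 0, -0.168],
    [0, 0, 0],
    [0, 0, 0],
  ],
)

```text
time: 3.35
tool_pos: [0.4904, -0.0418, 0.2312]
orientation: [-1.964, -2.452, 0.0]
ft_force: [-0.9, -0.9, -0.3]
opening: 1.001
gripper_force: 0.0
```

```bash
cat >> h.py <<'E'
def yaw(st):
    R=Ro.from_rotvec(st['orientation']).as_matrix();return np.arctan2(R[1,0],R[0,0])
E
python3 - <<'E'
from h import *
st=env.state();im=snapshot('wrist');cv2.imwrite('pics/w1.png',im[...,::-1])
np.save('w1.npy',np.r_[st['tool_pos'],st['orientation']]);print(st['tool_pos'],yaw(st),st['qpos'].round(3),st['time'])
E
```

```text
[ 0.49035565 -0.04175491  0.23123118] 1.7906930860077321 [-0.291 -0.125  2.015 -0.     1.252 -0.511] 3.35
```

View pics/w1.png

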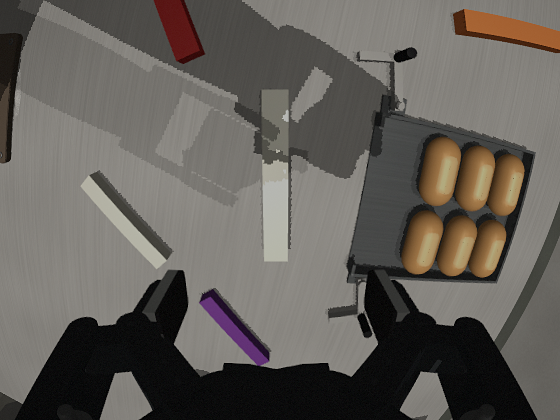

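The wrist view shows the strip's top at (262..289, 90..262). The tray's open edge runs from about (380,110) to (351,265). The left post top is near (411,53), the right near (367,335).

Run:
```python
from h import *
im=cv2.imread('pics/w1.png');a=np.load('w1.npy');st=dict(tool_pos=a[:3],orientation=a[3:])
g=cv2.cvtColor(im,cv2.COLOR_BGR2GRAY).astype(int)
P=[]
for v in range(185,250,4):
    r=g[v,335:400];u=335+np.argmin(np.diff(cv2.GaussianBlur(r.astype(np.float32)[None],(5,1),0)[0]));P.append(pt('wrist',(u+.5,v),.003,st))
P=np.array(P);vx,vy,x0,y0=cv2.fitLine(P.astype(np.float32),cv2.DIST_HUBER,0,.01,.01).ravel()
print('edge yaw',np.arctan2(-vx*np.sign(vy),abs(vy)),x0,y0, P[[0,-1]])
s=[pt('wrist',q,.028,st) for q in[(262,90),(289,90),(288,261),(263,262)]];print('strip',np.round(s,4).tolist(),np.mean(s,0))
for q in[(411,53),(367,335)]:print(q,pt('wrist',q,.06,st))
c=np.vstack([cv2.resize(im[40:140,345:445],None,fx=5.5,fy=5.5)[:, :],]);d=cv2.resize(im[240:340,310:410],None,fx=5.5,fy=5.5)
cv2.imwrite('pics/c2.png',cv2.resize(np.hstack([c,d]),(800,400)))
```

```text
edge yaw 0.10187241 0.59803957 -0.06892329 [[ 0.59396271 -0.02769437]
 [ 0.60264466 -0.11175947]]
strip [[0.455, 0.0519], [0.4824, 0.058], [0.5257, -0.1323], [0.4969, -0.1401]] [ 0.48998273 -0.04063533]
(411, 53) [0.59071384 0.12684191]
(367, 335) [ 0.6449867  -0.20082518]
```

View pics/c2.png

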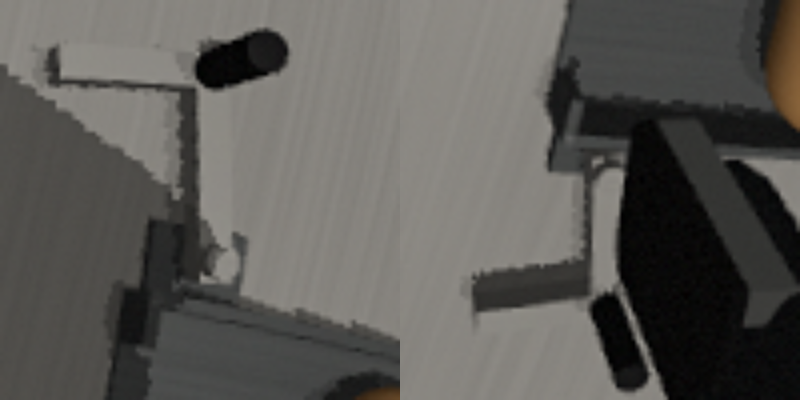

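Run:
```python
from h import *
a=np.load('w1.npy');st=dict(tool_pos=a[:3],orientation=a[3:])
L=pt('wrist',(400.5,105.5),.022,st);R=pt('wrist',(362,282.5),.022,st);d=L-R;y=np.arctan2(-d[0],d[1]);m=(L+R)/2
print(L,R,np.hypot(*d),'yaw',y)
for yy in(y,.09):
    e=m-.02*np.array([np.cos(yy),np.sin(yy)]);print('edge mid',e)
    X=np.array([np.cos(yy),np.sin(yy)]);Y=np.array([-X[1],X[0]])
    for n,p in dict(lip=np.array([.598,-.0689]),strip=np.array([.490,-.0408]),pl=pt('wrist',(411.7,52.5),.06,st),pr=pt('wrist',(368,334.5),.06,st)).items():print(n,p,(p-e)@X,(p-e)@Y)
```

```text
[0.60687413 0.07480135] [ 0.6272478  -0.14642353] 0.222161056141766 yaw 0.09183582104002548
edge mid [ 0.59714525 -0.03764523]
lip [ 0.598  -0.0689] -0.0020151221218872167 -0.031201452780473846
strip [ 0.49   -0.0408] -0.10698305520600922 0.006684468404674639
pl [0.59134061 0.12762733] 0.009376444349290669 0.16510843644450274
pr [ 0.64602246 -0.19984071] 0.033796819362582525 -0.1659943695375077
edge mid [ 0.59714191 -0.03760866]
lip [ 0.598  -0.0689] -0.0019578047724681524 -0.03124181600400207
strip [ 0.49   -0.0408] -0.1069951127052994 0.006451339107020159
pl [0.59134061 0.12762733] 0.00907335287999393 0.16508865528111547
pr [ 0.64602246 -0.19984071] 0.034101531898251096 -0.16596876134020225
```

>>> send_rows(
  jaw=[100, 100, 100, 100, 100, 100, 100, 100],
  slide=[
    [0, 0, 0.04],
    [0, 0, 0.05],
    [0, 0, 0.05],
    [0, 0, 0.04],
    [0, 0, 0.025],
    [0, 0, 0.016],
    [0, 0, 0],
    [0, 0, 0],
  ],
  rot=[
    [0, 0, 0],
    [0, 0, 0],
    [0, 0, 0],
    [0, 0, 0],
    [0, 0, 0],
    [0, 0, 0],
    [0, 0, 0],
    [0, 0, 0],
  ],
)

```text
time: 4.4
tool_pos: [0.4917, -0.0412, 0.0115]
orientation: [1.958, 2.454, 0.001]
ft_force: [-0.9, -0.1, 0.7]
opening: 0.998
gripper_force: 0.0
```

>>> send_rows(
  jaw=[60, 45, 38, 34, 31, 28, 25, 25, 25, 25],
  slide=[
    [0, 0, 0],
    [0, 0, 0],
    [0, 0, 0],
    [0, 0, 0],
    [0, 0, 0],
    [0, 0, 0],
    [0, 0, 0],
    [0, 0, 0],
    [0, 0, 0],
    [0, 0, 0],
  ],
  rot=[
    [0, 0, 0],
    [0, 0, 0],
    [0, 0, 0],
    [0, 0, 0],
    [0, 0, 0],
    [0, 0, 0],
    [0, 0, 0],
    [0, 0, 0],
    [0, 0, 0],
    [0, 0, 0],
  ],
  newtons=20,
)

```text
time: 5.65
tool_pos: [0.4907, -0.0409, 0.0105]
orientation: [-1.959, -2.456, 0.0]
ft_force: [-1.5, 0.4, 4.4]
opening: 0.321
gripper_force: 21.4
```

>>> send_rows(
  jaw=[25, 25, 25, 25, 25, 25, 25, 25, 25, 25, 25, 25, 25, 25, 25, 25],
  slide=[
    [0, 0, 0],
    [0, 0, 0],
    [0, 0, 0],
    [0, 0, 0],
    [0, 0, 0],
    [-0.0008, 0.005, 0],
    [-0.0008, 0.005, 0],
    [-0.0008, 0.005, 0],
    [-0.0008, 0.005, 0],
    [-0.0008, 0.005, 0],
    [-0.0008, 0.005, 0],
    [-0.0008, 0.005, 0],
    [-0.0008, 0.005, 0],
    [-0.0001, 0.005, 0],
    [0, 0.005, 0],
    [0, 0, 0],
  ],
  rot=[
    [0, 0, 0.027],
    [0, 0, 0.027],
    [0, 0, 0.027],
    [0, 0, 0.027],
    [0, 0, 0.026],
    [0, 0, 0],
    [0, 0, 0],
    [0, 0, 0],
    [0, 0, 0],
    [0, 0, 0],
    [0, 0, 0],
    [0, 0, 0],
    [0, 0, 0],
    [0, 0, 0],
    [0, 0, 0],
    [0, 0, 0],
  ],
)

```text
time: 7.65
tool_pos: [0.54, -0.0425, 0.0105]
orientation: [-2.118, -2.315, 0.003]
ft_force: [-3.9, 0.8, 7.3]
opening: 0.322
gripper_force: 21.9
```

>>> send_rows(
  jaw=[55, 60, 60, 60, 60, 60, 60, 60, 60, 60, 60],
  slide=[
    [0, 0, 0],
    [0, 0, 0],
    [0, 0, 0],
    [0, 0, -0.015],
    [0, 0, -0.03],
    [0, 0, -0.05],
    [0, 0, -0.05],
    [0, 0, -0.05],
    [0, 0, -0.025],
    [0, 0, 0],
    [0, 0, 0],
  ],
  rot=[
    [0, 0, 0],
    [0, 0, 0],
    [0, 0, 0],
    [0, 0, 0],
    [0, 0, 0],
    [0, 0, 0],
    [0, 0, 0],
    [0, 0, 0],
    [0, 0, 0],
    [0, 0, 0],
    [0, 0, 0],
  ],
)

```text
time: 9.02
tool_pos: [0.5403, -0.0426, 0.2291]
orientation: [-2.118, -2.318, 0.001]
ft_force: [-0.7, -0.0, -1.2]
opening: 0.601
gripper_force: 0.0
```

Run:
```python
from h import *
st=env.state();im=snapshot('wrist');cv2.imwrite('pics/w2.png',im[...,::-1])
np.save('w2.npy',np.r_[st['tool_pos'],st['orientation']]);print(st['tool_pos'],yaw(st),st['qpos'].round(3),st['time'])
```

```text
[ 0.54026402 -0.04261737  0.22914877] 1.660725055245671 [-0.266 -0.005  1.905  0.     1.243 -0.356] 9.025
```

View pics/w2.png

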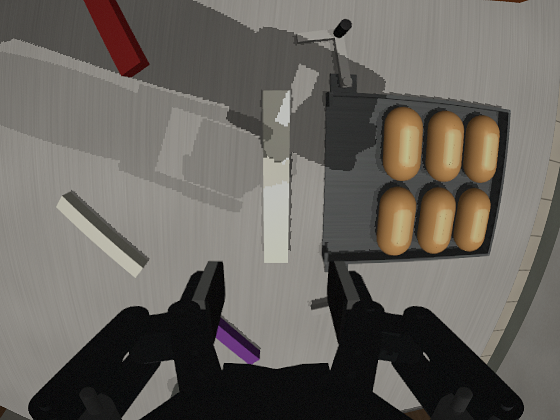

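The strip (263–290, 91–263) now lies parallel to the tray edge, which is at column ≈325.

Run:
```python
from h import *
im=cv2.imread('pics/w2.png');a=np.load('w2.npy');st=dict(tool_pos=a[:3],orientation=a[3:])
g=cv2.GaussianBlur(cv2.cvtColor(im,cv2.COLOR_BGR2GRAY),(3,3),0).astype(float)
def line(v0,v1,u0,u1,z,sgn,nm):
    P=np.array([pt('wrist',(u0+np.argmax(sgn*np.diff(g[v,u0:u1]))+.5,v),z,st) for v in range(v0,v1,4)],np.float32)
    vx,vy,x,y=cv2.fitLine(P,cv2.DIST_HUBER,0,.01,.01).ravel();w=np.arctan2(-vx*np.sign(vy),abs(vy));print(nm,'yaw',w,'x at y=-.04',x+(-.04-y)*vx/vy)
line(180,240,305,345,.004,-1,'lip');line(165,255,250,275,.028,1,'strip rear')
line(165,255,280,300,.028,-1,'strip front')
for q in[(276.5,91),(276.5,263.5)]:print(pt('wrist',q,.028,st))
for q in[(327,93),(323,262)]:print('corner',pt('wrist',q,.026,st))
print('post',pt('wrist',(344,26),.06,st))
```

```text
lip yaw 0.10607752 x at y=-.04 0.5957412
strip rear yaw 0.09331377 x at y=-.04 0.52560157
strip front yaw 0.088162854 x at y=-.04 0.5537515
[0.53206862 0.05502158]
[ 0.5497772  -0.14028489]
corner [0.58487221 0.05876157]
corner [ 0.60523398 -0.1347481 ]
post [0.59004414 0.12539361]
```

>>> send_rows(
  jaw=[70, 70, 70, 70, 70, 70, 70, 70, 70, 70, 70, 70, 70, 70],
  slide=[
    [0, 0, 0],
    [0, 0, 0],
    [0, 0, 0],
    [0, 0, 0],
    [0, 0, 0],
    [0, 0, 0],
    [0, 0, 0],
    [0, 0, 0],
    [0, 0, 0],
    [0, 0, 0],
    [-0.027, 0, 0],
    [-0.027, 0, 0],
    [0, 0, 0],
    [0, 0, 0],
  ],
  rot=[
    [0, 0, 0.157],
    [0, 0, 0.157],
    [0, 0, 0.157],
    [0, 0, 0.157],
    [0, 0, 0.157],
    [0, 0, 0.157],
    [0, 0, 0.157],
    [0, 0, 0.157],
    [0, 0, 0.157],
    [0, 0, 0.157],
    [0, 0, 0],
    [0, 0, 0],
    [0, 0, 0],
    [0, 0, 0],
  ],
)

```text
time: 10.82
tool_pos: [0.4874, -0.0477, 0.2294]
orientation: [-3.138, -0.142, 0.002]
ft_force: [-0.1, -0.6, 0.1]
opening: 0.701
gripper_force: 0.0
```

>>> send_rows(
  jaw=[70, 70, 70, 70, 70, 70, 70, 70],
  slide=[
    [0, 0, 0.04],
    [0, 0, 0.05],
    [0, 0, 0.05],
    [0, 0, 0.04],
    [0, 0, 0.025],
    [0, 0, 0.018],
    [0, 0, 0],
    [0, 0, 0],
  ],
  rot=[
    [0, 0, 0],
    [0, 0, 0],
    [0, 0, 0],
    [0, 0, 0],
    [0, 0, 0],
    [0, 0, 0],
    [0, 0, 0],
    [0, 0, 0],
  ],
)

```text
time: 11.82
tool_pos: [0.4882, -0.0479, 0.0078]
orientation: [3.138, 0.143, 0.001]
ft_force: [0.2, -0.5, 0.1]
opening: 0.7
gripper_force: 0.0
```

Run:
```python
from h import *
st=env.state();print(st['tool_pos'],yaw(st),st['qpos'].round(3),st['ft_force'])
p=st['tool_pos'][:2]-[.5955,-.0377];print(p@[.996,.09],p@[-.09,.996])
```

```text
[ 0.48820764 -0.04788709  0.00777477] 0.09093540586658909 [-0.305  0.199  2.152  0.     0.789  1.175] [ 0.21039052 -0.47351823  0.12246286]
-0.10778002766827055 -0.0004900326852868136
```

>>> send_rows(
  jaw=[70, 70, 70, 70, 70, 70, 70, 70, 70, 70, 70, 70, 70],
  slide=[
    [0.005, 0, 0],
    [0.005, 0, 0],
    [0.005, 0, 0],
    [0.005, 0, 0],
    [0.005, 0, 0],
    [0.005, 0, 0],
    [0.005, 0, 0],
    [0.005, 0, 0],
    [0.005, 0, 0],
    [0.005, 0, 0],
    [0.005, 0, 0],
    [0.005, 0, 0],
    [0, 0, 0],
  ],
  rot=[
    [0, 0, 0],
    [0, 0, 0],
    [0, 0, 0],
    [0, 0, 0],
    [0, 0, 0],
    [0, 0, 0],
    [0, 0, 0],
    [0, 0, 0],
    [0, 0, 0],
    [0, 0, 0],
    [0, 0, 0],
    [0, 0, 0],
    [0, 0, 0],
  ],
)

```text
time: 13.45
tool_pos: [0.5478, -0.0423, 0.0075]
orientation: [3.138, 0.143, 0.002]
ft_force: [0.8, 0.2, 0.5]
opening: 0.699
gripper_force: 0.0
```

>>> send_rows(
  jaw=[70, 70, 70, 70, 70, 70],
  slide=[
    [0.001, 0, 0],
    [0.001, 0, 0],
    [0.001, 0, 0],
    [0.001, 0, 0],
    [0.001, 0, 0],
    [0, 0, 0],
  ],
  rot=[
    [0, 0, 0],
    [0, 0, 0],
    [0, 0, 0],
    [0, 0, 0],
    [0, 0, 0],
    [0, 0, 0],
  ],
)

```text
time: 14.2
tool_pos: [0.5522, -0.0418, 0.0073]
orientation: [3.138, 0.143, 0.001]
ft_force: [-0.9, -0.1, 0.3]
opening: 0.697
gripper_force: 0.6
```

>>> send_rows(
  jaw=[70, 70, 70],
  slide=[
    [0.001, 0, 0],
    [0.001, 0, 0],
    [0, 0, 0],
  ],
  rot=[
    [0, 0, 0],
    [0, 0, 0],
    [0, 0, 0],
  ],
)

```text
time: 14.58
tool_pos: [0.5542, -0.0416, 0.0073]
orientation: [-3.138, -0.143, -0.001]
ft_force: [-0.7, 0.1, 0.1]
opening: 0.698
gripper_force: 0.4
```

>>> send_rows(
  jaw=[70, 70, 70],
  slide=[
    [0.001, 0, 0],
    [0.001, 0, 0],
    [0, 0, 0],
  ],
  rot=[
    [0, 0, 0],
    [0, 0, 0],
    [0, 0, 0],
  ],
)

```text
time: 14.95
tool_pos: [0.5562, -0.0415, 0.0073]
orientation: [3.138, 0.142, 0.001]
ft_force: [-0.4, 0.5, 1.0]
opening: 0.702
gripper_force: 0.3
```

Run:
```python
from h import *
st=env.state();im=snapshot('wrist')
np.save('w3.npy',np.r_[st['tool_pos'],st['orientation']]);print(st['tool_pos'],yaw(st),st['ft_force'],st['wrist_torque'])
cv2.imwrite('pics/w3.png',im[...,::-1])
```

```text
[ 0.55617567 -0.0414653   0.00727048] 0.0907319132574139 [-0.38505897  0.52738833  0.97248253] [-0.016597    0.11520453  0.01419316]
```

View pics/w3.png

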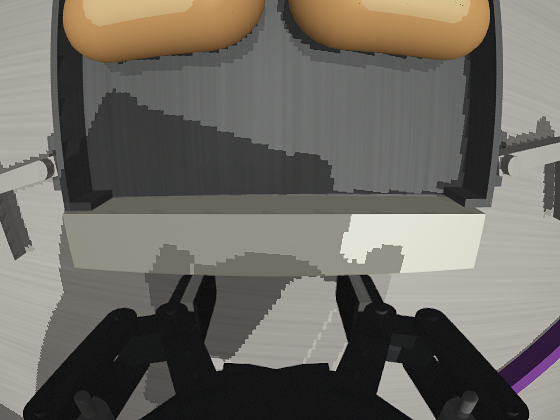

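The two fingers are behind the strip. Its top face spans rows 213–268 and columns 64–486, almost at the corner pieces (about rows 192–208), and it looks parallel and centred.

Run:
```python
from h import *
im=cv2.imread('pics/w3.png');a=np.load('w3.npy');st=dict(tool_pos=a[:3],orientation=a[3:])
e=np.array([.5955,-.0377])
def f(q,z):
    p=pt('wrist',q,z,st)-e;return np.round([p@[.996,.09],p@[-.09,.996]],4)
for q in[(64,214),(486,214),(275,213),(76,267),(474,267)]:print('strip',q,f(q,.028))
for q in[(66,208),(108,206),(482,206),(445,206)]:print('corner',q,f(q,.026))
cv2.imwrite('pics/c3.png',cv2.resize(np.hstack([im[175:245,50:130],im[175:245,425:505]]),None,fx=5,fy=5))
```

```text
strip (64, 214) [-0.0007  0.0979]
strip (486, 214) [-0.0007 -0.0968]
strip (275, 213) [-0.      0.0005]
strip (76, 267) [-0.0281  0.0978]
strip (474, 267) [-0.028  -0.0967]
corner (66, 208) [0.0016 0.0975]
corner (108, 206) [0.0024 0.0734]
corner (482, 206) [ 0.0026 -0.095 ]
corner (445, 206) [ 0.0025 -0.074 ]
```

View pics/c3.png

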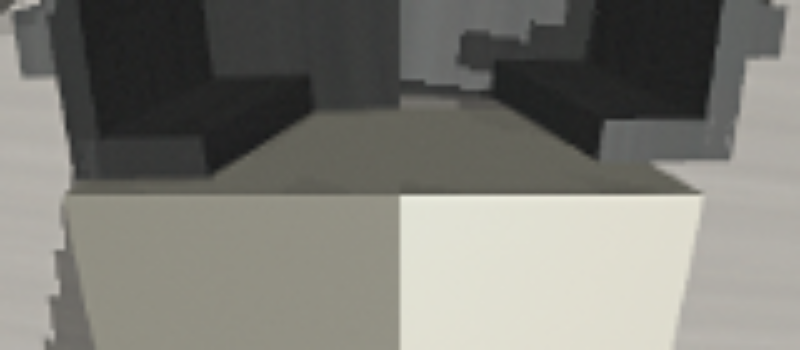

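>>> send_rows(
  jaw=[70, 70, 70, 70],
  slide=[
    [0.0007, 0, 0],
    [0.0007, 0, 0],
    [0.0006, 0, 0],
    [0, 0, 0],
  ],
  rot=[
    [0, 0, -0.004],
    [0, 0, -0.004],
    [0, 0, -0.003],
    [0, 0, 0],
  ],
)

```text
time: 15.5
tool_pos: [0.5577, -0.0413, 0.0073]
orientation: [-3.137, -0.16, 0.001]
ft_force: [-1.9, -1.3, 1.2]
opening: 0.7
gripper_force: 1.1
```

>>> send_rows(
  jaw=[70, 70, 70],
  slide=[
    [0.0007, 0, 0],
    [0.0007, 0, 0],
    [0, 0, 0],
  ],
  rot=[
    [0, 0, 0],
    [0, 0, 0],
    [0, 0, 0],
  ],
)

```text
time: 15.88
tool_pos: [0.5577, -0.0413, 0.0073]
orientation: [-3.137, -0.16, 0.007]
ft_force: [-6.2, -1.9, 4.9]
opening: 0.699
gripper_force: 3.7
```

Force rose to 6 N while the TCP stopped moving, so the strip is flush. I'll back off, rise and check.

>>> send_rows(
  jaw=[70, 70, 70, 70, 50, 25, 25, 25, 25, 25, 25],
  slide=[
    [-0.005, 0, 0],
    [-0.01, 0, 0],
    [-0.015, 0, 0],
    [0, 0, -0.02],
    [0, 0, -0.04],
    [0, 0, -0.05],
    [0, 0, -0.05],
    [0, 0, -0.04],
    [0, 0, -0.02],
    [0, 0, 0],
    [0, 0, 0],
  ],
  rot=[
    [0, 0, 0],
    [0, 0, 0],
    [0, 0, 0],
    [0, 0, 0],
    [0, 0, 0],
    [0, 0, 0],
    [0, 0, 0],
    [0, 0, 0],
    [0, 0, 0],
    [0, 0, 0],
    [0, 0, 0],
  ],
)

```text
time: 17.25
tool_pos: [0.5284, -0.044, 0.2257]
orientation: [-3.137, -0.16, 0.003]
ft_force: [-0.6, 0.7, -1.1]
opening: 0.252
gripper_force: 0.0
```

Run:
```python
from h import *
st=env.state();im=snapshot('wrist')
np.save('w4.npy',np.r_[st['tool_pos'],st['orientation']]);print(st['tool_pos'],yaw(st),st['time'])
im=im[...,::-1];cv2.imwrite('pics/w4.png',im)
cv2.imwrite('pics/w4v.png',cv2.resize(im[110:300,30:530],(800,304),interpolation=cv2.INTER_CUBIC))
```

```text
[ 0.52843107 -0.04398528  0.22570808] 0.10175834448446203 17.25
```

View pics/w4v.png

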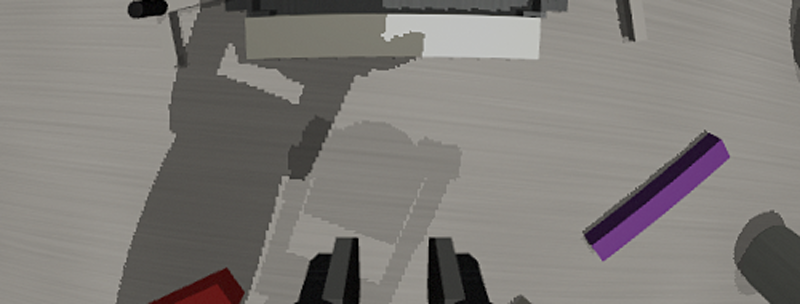

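The strip lies flush against both corner pieces: its top spans crop columns 246–540 and rows 14–58, with no visible gap. Next I'll compute the hook paths.

Run:
```python
from h import *
a=np.load('w4.npy');st=dict(tool_pos=a[:3],orientation=a[3:])
A=pt('wrist',(183.5,119),.028,st);B=pt('wrist',(368,118),.028,st);d=A-B
print(A,B,np.hypot(*d),np.arctan2(-d[0],d[1]),(A+B)/2,'post L',pt('wrist',(115,116),.06,st))
yw=.10;X=np.array([np.cos(yw),np.sin(yw)]);Y=np.array([-X[1],X[0]]);e=np.array([.5963,-.0377])
def w(q):return e+q[0]*X+q[1]*Y
for s,ths,ty in((1,[1.37,1.1,.8,.5,.25,0,-.05],-.594),(-1,[1.82,1.5,1.2,.9,.6,.3,0,-.05],.998)):
    tx=np.array([np.cos(ty),np.sin(ty)]);tyv=np.array([np.sin(ty),-np.cos(ty)])
    P=[w((.02-.055*np.cos(t),s*(.112+.055*np.sin(t)))) for t in ths]
    print('post',P[0],'shut',P[-2])
    for i in range(1,len(P)):D=P[i]-P[i-1];print(ths[i],np.round([D@tx,D@tyv],4))
p=np.array([.5908,.1265])-st['tool_pos'][:2];ty=-.594
print('move',p@[np.cos(ty),np.sin(ty)],p@[np.sin(ty),-np.cos(ty)])
```

```text
[0.58851553 0.0605662 ] [ 0.60939661 -0.13357472] 0.19526063906179456 0.10714440763503252 [ 0.59895607 -0.03650426] post L [0.59123634 0.12630097]
post [0.58872329 0.12826768] shut [0.55029351 0.0702463 ]
1.1 [-0.0076  0.0127]
0.8 [-0.0042  0.0159]
0.5 [0.0007 0.0164]
0.25 [0.0043 0.013 ]
0 [0.0074 0.0116]
-0.05 [0.0018 0.0021]
post [ 0.64619966 -0.1988243 ] shut [ 0.5726562  -0.15263464]
1.5 [-0.0121 -0.0127]
1.2 [-0.0072 -0.0148]
0.9 [-0.0025 -0.0162]
0.6 [ 0.0024 -0.0163]
0.3 [ 0.0071 -0.0148]
0 [ 0.0112 -0.0121]
-0.05 [ 0.0022 -0.0017]
move -0.04373158496674646 -0.17618927856511732
```

>>> send_rows(
  jaw=[40, 40, 40, 40, 40, 40, 40, 40, 40, 40],
  slide=[
    [0, 0, 0],
    [0, 0, 0],
    [0, 0, 0],
    [0, 0, 0],
    [-0.011, -0.044, 0],
    [-0.011, -0.044, 0],
    [-0.011, -0.044, 0],
    [-0.011, -0.044, 0],
    [0, 0, 0],
    [0, 0, 0],
  ],
  rot=[
    [0, 0, 0.174],
    [0, 0, 0.174],
    [0, 0, 0.174],
    [0, 0, 0.174],
    [0, 0, 0],
    [0, 0, 0],
    [0, 0, 0],
    [0, 0, 0],
    [0, 0, 0],
    [0, 0, 0],
  ],
)

```text
time: 18.55
tool_pos: [0.5908, 0.126, 0.2256]
orientation: [3.003, -0.919, -0.004]
ft_force: [-0.2, -0.4, -0.2]
opening: 0.399
gripper_force: 0.0
```

>>> send_rows(
  jaw=[40, 40, 40, 40, 40, 40, 40],
  slide=[
    [0, 0, 0.05],
    [0, 0, 0.05],
    [0, 0, 0.04],
    [0, 0, 0.03],
    [0, 0, 0.018],
    [0, 0, 0],
    [0, 0, 0],
  ],
  rot=[
    [0, 0, 0],
    [0, 0, 0],
    [0, 0, 0],
    [0, 0, 0],
    [0, 0, 0],
    [0, 0, 0],
    [0, 0, 0],
  ],
)

```text
time: 19.42
tool_pos: [0.5928, 0.126, 0.0409]
orientation: [-3.003, 0.92, -0.004]
ft_force: [-0.4, 0.4, 0.3]
opening: 0.4
gripper_force: 0.0
```

>>> send_rows(
  jaw=[35, 30, 26, 23, 20, 20, 20],
  slide=[
    [0, 0, 0],
    [0, 0, 0],
    [0, 0, 0],
    [0, 0, 0],
    [0, 0, 0],
    [0, 0, 0],
    [0, 0, 0],
  ],
  rot=[
    [0, 0, 0],
    [0, 0, 0],
    [0, 0, 0],
    [0, 0, 0],
    [0, 0, 0],
    [0, 0, 0],
    [0, 0, 0],
  ],
)

```text
time: 20.3
tool_pos: [0.5916, 0.1263, 0.0393]
orientation: [3.004, -0.92, -0.0]
ft_force: [0.5, 1.1, -0.2]
opening: 0.2
gripper_force: 0.0
```

>>> send_rows(
  jaw=[20, 20, 20, 20, 20, 20, 20, 20, 20, 20, 20, 20],
  slide=[
    [-0.0038, 0.0064, 0],
    [-0.0038, 0.0064, 0],
    [-0.0021, 0.008, 0],
    [-0.0021, 0.008, 0],
    [0.0003, 0.0082, 0],
    [0.0004, 0.0082, 0],
    [0.0021, 0.0065, 0],
    [0.0022, 0.0065, 0],
    [0.0037, 0.0058, 0],
    [0.0037, 0.0058, 0],
    [0.0018, 0.0021, 0],
    [0, 0, 0],
  ],
  rot=[
    [0, 0, 0],
    [0, 0, 0],
    [0, 0, 0],
    [0, 0, 0],
    [0, 0, 0],
    [0, 0, 0],
    [0, 0, 0],
    [0, 0, 0],
    [0, 0, 0],
    [0, 0, 0],
    [0, 0, 0],
    [0, 0, 0],
  ],
)

```text
time: 21.8
tool_pos: [0.5535, 0.0649, 0.0394]
orientation: [3.003, -0.92, 0.001]
ft_force: [-0.3, 0.2, 0.1]
opening: 0.204
gripper_force: 0.0
```

>>> send_rows(
  jaw=[16, 14, 12, 12, 12],
  slide=[
    [0, 0, 0],
    [0, 0, 0],
    [0, 0, 0],
    [0, 0, 0],
    [0, 0, 0],
  ],
  rot=[
    [0, 0, 0],
    [0, 0, 0],
    [0, 0, 0],
    [0, 0, 0],
    [0, 0, 0],
  ],
)

```text
time: 22.42
tool_pos: [0.5546, 0.0663, 0.0396]
orientation: [-3.001, 0.92, -0.005]
ft_force: [3.0, 4.3, -2.1]
opening: 0.125
gripper_force: 19.5
```

>>> send_rows(
  jaw=[20, 30, 35, 35, 35, 35, 35, 35, 35],
  slide=[
    [0, 0, 0],
    [0, 0, 0],
    [0, 0, 0],
    [0, 0, -0.015],
    [0, 0, -0.025],
    [0, 0, -0.04],
    [0, 0, -0.04],
    [0, 0, 0],
    [0, 0, 0],
  ],
  rot=[
    [0, 0, 0],
    [0, 0, 0],
    [0, 0, 0],
    [0, 0, 0],
    [0, 0, 0],
    [0, 0, 0],
    [0, 0, 0],
    [0, 0, 0],
    [0, 0, 0],
  ],
)

```text
time: 23.55
tool_pos: [0.5531, 0.0653, 0.1595]
orientation: [3.004, -0.92, 0.0]
ft_force: [-0.4, 0.2, -0.5]
opening: 0.349
gripper_force: 0.0
```

>>> send_rows(
  jaw=[40, 40, 40, 40, 40, 40, 40, 40, 40, 40, 40, 40, 40, 40, 40, 40, 40, 40],
  slide=[
    [0, 0, 0],
    [0, 0, 0],
    [0, 0, 0],
    [0, 0, 0],
    [0, 0, 0],
    [0, 0, 0],
    [0, 0, 0],
    [0, 0, 0],
    [0, 0, 0],
    [0, 0, 0],
    [-0.029, 0.0368, 0],
    [-0.029, 0.0368, 0],
    [-0.029, 0.0368, 0],
    [-0.029, 0.0368, 0],
    [-0.029, 0.0368, 0],
    [-0.029, 0.0368, 0],
    [0, 0, 0],
    [0, 0, 0],
  ],
  rot=[
    [0, 0, -0.159],
    [0, 0, -0.159],
    [0, 0, -0.159],
    [0, 0, -0.159],
    [0, 0, -0.159],
    [0, 0, -0.159],
    [0, 0, -0.159],
    [0, 0, -0.159],
    [0, 0, -0.159],
    [0, 0, -0.159],
    [0, 0, 0],
    [0, 0, 0],
    [0, 0, 0],
    [0, 0, 0],
    [0, 0, 0],
    [0, 0, 0],
    [0, 0, 0],
    [0, 0, 0],
  ],
)

```text
time: 25.8
tool_pos: [0.6429, -0.2, 0.1573]
orientation: [-2.757, -1.498, 0.003]
ft_force: [-0.3, -1.2, -0.4]
opening: 0.402
gripper_force: 0.0
```

Run:
```python
from h import *
st=env.state();y=yaw(st);p=np.array([.646,-.1995])-st['tool_pos'][:2]
print(st['tool_pos'],y,p@[np.cos(y),np.sin(y)],p@[np.sin(y),-np.cos(y)],st['qpos'].round(2))
```

```text
[ 0.64290072 -0.20003294  0.15732506] 0.9954387256890921 0.0021335650884645166 0.002310300357131056 [-0.45  0.35  1.64  0.    1.16  0.12]
```

>>> send_rows(
  jaw=[40, 40, 40, 40, 40, 40, 35, 30, 25, 20, 20, 20],
  slide=[
    [0.002, 0.0023, 0.03],
    [0, 0, 0.04],
    [0, 0, 0.03],
    [0, 0, 0.018],
    [0, 0, 0],
    [0, 0, 0],
    [0, 0, 0],
    [0, 0, 0],
    [0, 0, 0],
    [0, 0, 0],
    [0, 0, 0],
    [0, 0, 0],
  ],
  rot=[
    [0, 0, 0],
    [0, 0, 0],
    [0, 0, 0],
    [0, 0, 0],
    [0, 0, 0],
    [0, 0, 0],
    [0, 0, 0],
    [0, 0, 0],
    [0, 0, 0],
    [0, 0, 0],
    [0, 0, 0],
    [0, 0, 0],
  ],
)

```text
time: 27.3
tool_pos: [0.647, -0.2003, 0.0413]
orientation: [-2.76, -1.5, 0.0]
ft_force: [-0.7, 0.1, 0.8]
opening: 0.199
gripper_force: 0.0
```

>>> send_rows(
  jaw=[20, 20, 20, 20, 20, 20, 20, 20, 20, 20, 20, 20, 20, 20],
  slide=[
    [-0.006, -0.0063, 0],
    [-0.0061, -0.0064, 0],
    [-0.0036, -0.0074, 0],
    [-0.0036, -0.0074, 0],
    [-0.0012, -0.0081, 0],
    [-0.0013, -0.0081, 0],
    [0.0012, -0.0081, 0],
    [0.0012, -0.0082, 0],
    [0.0035, -0.0074, 0],
    [0.0036, -0.0074, 0],
    [0.0056, -0.006, 0],
    [0.0056, -0.0061, 0],
    [0.0022, -0.0017, 0],
    [0, 0, 0],
  ],
  rot=[
    [0, 0, 0],
    [0, 0, 0],
    [0, 0, 0],
    [0, 0, 0],
    [0, 0, 0],
    [0, 0, 0],
    [0, 0, 0],
    [0, 0, 0],
    [0, 0, 0],
    [0, 0, 0],
    [0, 0, 0],
    [0, 0, 0],
    [0, 0, 0],
    [0, 0, 0],
  ],
)

```text
time: 29.05
tool_pos: [0.573, -0.1506, 0.0412]
orientation: [-2.759, -1.5, 0.0]
ft_force: [-0.0, -0.1, 0.2]
opening: 0.197
gripper_force: 0.0
```

>>> send_rows(
  jaw=[16, 14, 12, 12, 12],
  slide=[
    [0, 0, 0],
    [0, 0, 0],
    [0, 0, 0],
    [0, 0, 0],
    [0, 0, 0],
  ],
  rot=[
    [0, 0, 0],
    [0, 0, 0],
    [0, 0, 0],
    [0, 0, 0],
    [0, 0, 0],
  ],
)

```text
time: 29.68
tool_pos: [0.5745, -0.1515, 0.0417]
orientation: [2.759, 1.499, 0.004]
ft_force: [6.2, -0.3, -1.6]
opening: 0.128
gripper_force: 19.5
```

>>> send_rows(
  jaw=[20, 30, 35, 35, 35, 35, 35, 35, 35, 35, 35],
  slide=[
    [0, 0, 0],
    [0, 0, 0],
    [0, 0, 0],
    [0, 0, -0.015],
    [0, 0, -0.025],
    [0, 0, -0.04],
    [0, 0, -0.05],
    [0, 0, -0.05],
    [0, 0, 0],
    [0, 0, 0],
    [0, 0, 0],
  ],
  rot=[
    [0, 0, 0],
    [0, 0, 0],
    [0, 0, 0],
    [0, 0, 0],
    [0, 0, 0],
    [0, 0, 0],
    [0, 0, 0],
    [0, 0, 0],
    [0, 0, 0],
    [0, 0, 0],
    [0, 0, 0],
  ],
)

```text
time: 31.05
tool_pos: [0.5723, -0.1508, 0.2195]
orientation: [-2.758, -1.499, 0.003]
ft_force: [-1.0, 0.2, -0.2]
opening: 0.349
gripper_force: 0.0
```

Run:
```python
from h import *
st=env.state();im=snapshot('wrist')
np.save('w5.npy',np.r_[st['tool_pos'],st['orientation']]);print(st['tool_pos'],yaw(st),st['time'])
cv2.imwrite('pics/w5.png',im[...,::-1])
```

```text
[ 0.5722561  -0.15077385  0.21953473] 0.9957599130353906 31.05
```

View pics/w5.png

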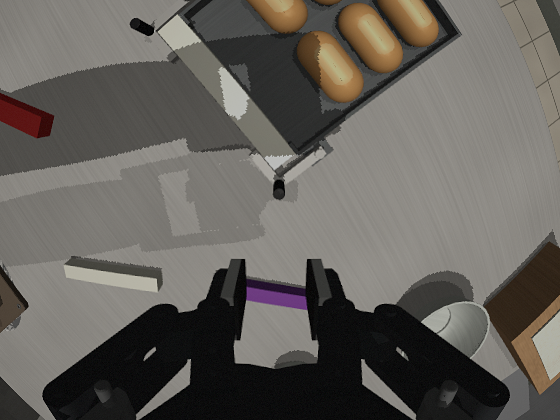

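The strip runs along the edge from (170,25) to (285,155). Both hooks are in front of it, with post tops at (135,24) and (279,193). I'll check the numbers.

Run:
```python
from h import *
a=np.load('w5.npy');st=dict(tool_pos=a[:3],orientation=a[3:])
y=.1;X=np.array([np.cos(y),np.sin(y)]);Y=np.array([-X[1],X[0]]);e=np.array([.5963,-.0377])
for n,q,z in(('L',(136,24),.06),('R',(279,193),.06),('strip near-left rear',(157,31),.028),('strip left front',(178,15),.028),('strip right front',(297,154),.028),('strip right rear',(273,168),.028)):
    p=pt('wrist',q,z,st)-e;print(n,(p@X).round(4),(p@Y).round(4))
```

```text
L -0.0341 0.1082
R -0.0338 -0.1124
strip near-left rear -0.0273 0.0999
strip left front 0.0003 0.0974
strip right front 0.0016 -0.0982
strip right rear -0.027 -0.0943
```

Both posts are at their shut positions and the strip is in place, so I'm handing in.

```bash
python3 -c "
from cell import order
print(order.hand_in())"
```

```text
the job is handed in; nothing more can be done
None
```

The strip lies flush along the tray's open edge and both hooks are shut in front of it. My last wrist-camera measurement put everything within tolerance. The job is handed in, but no verdict came back.

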